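# Load the tag punch through its guard flap

### The arm

A 6-joint arm with a two-finger parallel gripper is mounted at the origin on the work surface. World frame = base frame: x ahead of the robot, y to its left, z up, the work surface at z = 0. Lengths are in m, angles in rad, forces in N, time in s.
With the tool pointing down it reaches from about 0.375 to 0.9 m from the base axis. Payload 3.1 kg.
Tool frame: the origin (TCP) lies at the very end of the fingers, on their centre line; the grasp point (between the pads) lies 19 mm behind it; z points along the fingers, y is the line along which they close (so a half turn about z gives the same grasp; the last joint's range is limited). The gripper opens to 87 mm and grips with 3 to 60 N. Pads are 19 mm wide; open, the fingers measure 117 mm over their backs; the gripper's body (75 mm by 190 mm) begins 51 mm behind the grasp point.
Start: joints at [-1.427, 0.527, 1.433, -0, 1.181, -0.178], TCP at [0.198, -0.593, 0.223] pointing down, gripper open.
Joint ranges: [-3.08, 3.08], [-0.75, 2.2], [0.22, 2.44], [-1.43, 4.57], [0, 2.65], [-2.85, 2.85]. Speed limits (rad/s): [2.79, 2.79, 3.14, 3.14, 3.14, 3.14].

### API

Orientations are given as a unit quaternion [x, y, z, w].
In Python, from rig import status, viewer, robot gives the robot as it stands.
- The arm moves only by the tool arm_command, never from a script. Its arguments are lists of equal length, an entry for each row: "delta_rot": the turn, a rotation vector about the tool's x, y, z in degrees, a list of three; "delta_pos": the shift along the tool's x, y, z in m, a list of three; "gripper": the closure, from -1 (fully open) to 1 (shut). In form: {"delta_rot": [[rx, ry, rz], ...], "delta_pos": [[dx, dy, dz], ...], "gripper": [gripper, ...]}. A call has 1 to 12 rows; each row is the pose to reach, as a shift and turn from the pose commanded when the call began, along the tool's axes at that moment; what a row does not reach only later rows make up. A row lasts 1/12 s, in which the tool goes at most 41.7 mm and 7.16 degrees, less where a joint would pass 70% of its speed; a pose out of reach is approached as far as the arm can. A call with a gripper value outside its range is refused whole. The fingers move at their own pace and stop on an object; "grip_force" is the grip in N (left out, the last holds). Time passes only in rows, so rows that repeat a pose let the fingers close. It gives the time, the measured TCP pose, the force, the opening and the grip force at its end, in the units of the state.
- status.get_obs(): the state, without advancing time (a new reading comes with each control period).
- viewer.camera(name): name is "side" or "top" or "wrist"; returns a dict with "pixels" (384x512x3 uint8, blue, green, red), "fx", "fy", "cx", "cy" (pixels), "k1" (the pictures are not rectified: a ray, as slopes to the right and down, at radius r is drawn at 1 + k1 r^2 times it, then the intrinsics apply), "pose" (4x4, takes a point from camera to world coordinates); the wrist camera has in their place "mount" (4x4, takes a point from camera to tool coordinates, whose origin is the TCP and whose axes are the flange's). Camera axes: x right, y down, z forward; pixel columns grow to the right and rows downward; lengths in m; the calibration is good to about 2 mm. A picture is of the moment at which its call begins: read the wrist's pose just before it. There is no depth.
- robot.hand_in(): hands the job in; it is judged then, once.
The state is a dict: "time": time; "q": joint angles; "joint_velocities": joint speeds; "joint_torque": joint torques, N m; "position": TCP position; "tool_rot": TCP orientation; "ft_force": force on the tool from outside, world axes, zero at the start; "moment": the same for the moment, N m; "grip_width": finger opening in m; "grip_force": force on a finger pad.
Only numpy, scipy, OpenCV 4.12 (cv2) and the standard library are available. Lean on these libraries where they do the work, as an engineer would, in place of code of your own. Each camera call takes 0.05 s, during which the arm holds its last target. There are 200 camera calls.

### The job

Load the tag punch: pick the tag carrier up by its grip rib, lay it on the punch's infeed bed and push it by its end plate, tag end first, through the hinged guard flap until it sits firmly but gently up against the back gauge inside, with the gauge's switch pin pressed in and the flap fallen shut behind it. Then let go of it. Feel for the gauge, do not force the gauge, guard or flap, and leave the other things on the table where they are.

Things in the scene. Friction and masses are not known exactly. Their poses are not given: they have to be found in the camera images.
- punch: Fixed bench tag punch. Origin: on the table top under mid lane, in the plane of the closed flap; x along the lane in the pushing direction (roughly away from the robot), y left, z up. Steel bed x -185 to 305 mm, 180 wide, top 16 mm above the table. Grey motor casing from x = 180 mm, 121 mm high; the punch head overhangs the lane from x = 127 mm, 41 mm or more above the bed.
- infeed (a point): Point on the bed's top at mid lane, 80 mm before the flap: the bare infeed. Axes as punch. Two fixed guide rails, 10 mm high, bound a lane 80 mm wide from punch x = -12 to 170 mm; their front ends flare out to about 104 mm at x = -56 mm.
- opening (a point): Point on the bed's top at mid lane in the plane of the closed flap (punch x = 0). Axes as punch. The dark steel front frame of the guard (x -9 to -3 mm) leaves an opening 84 mm wide and 54 mm high over the bed, closed by the flap.
- guard: Clear guard hood on the bed, origin and axes as punch: x -9 to 178 mm, 160 wide, top 60 mm above the bed. Inside is the rigid back gauge, a dark steel bar across the lane, 2 to 28 mm above the bed, held by two black knobs on the roof. Its face is 108 to 138 mm beyond the flap, set anew for every job and not reported: feel for it. Guard, flap and gauge must not be pressed with 15 N.
- flap (a joint): Angle (rad) of the clear guard flap with a dark steel lower edge, 74 mm wide, hung by its top edge 52 mm above the bed. 0 = hanging shut (lower edge 7 mm above the bed: it shuts over the carrier's tongue), grows to at most 1.45 as it swings inward (punch +x); it cannot swing outward. Weighs 90 g: about 1 N opens it; it falls shut by its weight once the slab is 35 mm past it.
- plunger (a joint): Travel (m) of the brass part-present switch pin in the back gauge's face, at mid lane, 11 mm above the bed, 8 mm across. 0 = standing out 4 mm from the face, 0.004 = pressed flush with it; light spring (0.2 to 0.5 N).
- carrier: Loose tag carrier, 0.30-0.54 kg: aluminium slab 70 (x) x 76 (y) x 20 mm with brown card tags showing at the tag end (+x); behind it a flat tongue, 40 wide, 5 thick, back to x = -117 mm. On the slab a grip rib along x: x -23 to 23 mm, 14 mm wide, 20 to 38 mm above the underside. Origin: centre of the slab's underside; centre of mass about 16 mm behind it. Sliding it on the bed takes up to 7 N.
- tag_end (a point): Middle of the carrier's flat tag-end face, 35 mm ahead (+x) of the carrier's origin and 10 mm above its underside. Axes as carrier.
- push_plate (a point): Middle of the back face of the carrier's upright end plate, 123 mm behind (-x) the carrier's origin, 15 mm above its underside: the face to push on. The plate is 6 mm thick, 54 wide, 30 high and stays outside the guard. Axes as carrier.
- tape: Loose roll of white tape lying flat, 104 mm across, 48 mm high, 76 mm hole. Leave alone. Origin: centre of its underside.
- spool: Loose grey ribbon spool standing upright, 68 mm across, 90 mm high. Leave alone. Origin: centre of its underside.
- glue_gun: Loose orange glue gun lying on its side, barrel along its x (from -140 to 110 mm with stick and nozzle), handle to its -y (110 mm), 38 mm high. Leave alone. Origin: on the table under the barrel.
Things that resemble listed ones, but are neither listed nor needed, are in the scene too. Several things have the shape of the carrier; the one meant has the colours described above.

How it is judged:
By the outcome, as a careful person would: the job done as asked, in the order asked, and still so for the second after the job is handed in, with the robot touching nothing.
It also fails if it takes over 72 s, if anything falls off the work surface, if the arm or the gripper's body presses on something with over 40 N, if the wrist force passes 120 N, or if a joint passes its speed limit or range.

## Working session

There is one attempt and no reset: what is moved stays moved. The work goes in short steps, Python scripts to look and compute and a tool call to move; the robot and the scene stay as the last step left them, time stands still between calls to the robot, and variables do not carry over. Pictures are saved under pics/ and viewed, at most 10 in all, crops included, and the job is handed in when it is done.

Besides the shell and the picture viewer there is one more tool, called after "Request:" as a command line: name --argument value ..., lists and objects as JSON in quotes. arm_command: Moves the arm, as the interface text tells. Its arguments: {"type":"object","properties":{"delta_rot":{"type":"array","items":{"type":"array","items":{"type":"number"}}},"delta_pos":{"type":"array","items":{"type":"array","items":{"type":"number"}}},"gripper":{"type":"array","items":{"type":"number"}},"grip_force":{"type":"number"}},"required":["delta_rot","delta_pos","gripper"]}

```bash
mkdir -p pics; ls; cat > h.py <<'E'
import numpy as np, cv2
from rig import status, viewer
from scipy.spatial.transform import Rotation as R
def snap(name,fn=None):
    o=status.get_obs(); c=viewer.camera(name)
    if name=='wrist':
        T=np.eye(4);T[:3,:3]=R.from_quat(o['tool_rot']).as_matrix();T[:3,3]=o['position'];c['pose']=T@np.array(c['mount'])
    if fn: cv2.imwrite(fn,c['pixels'])
    c['pose']=np.array(c['pose']); return c
def ray(c,uv):
    K=np.array([[c['fx'],0,c['cx']],[0,c['fy'],c['cy']],[0,0,1.]])
    p=cv2.undistortPoints(np.array(uv,float).reshape(-1,1,2),K,np.array([c['k1'],0,0,0.])).reshape(-1,2)
    return c['pose'][:3,3], np.c_[p,np.ones(len(p))]@c['pose'][:3,:3].T
def onz(c,uv,z):
    o,d=ray(c,uv); return o+d*((z-o[2])/d[:,2])[:,None]
def proj(c,P):
    P=np.atleast_2d(P); q=(P-c['pose'][:3,3])@c['pose'][:3,:3]; s=q[:,:2]/q[:,2:]
    s=s*(1+c['k1']*(s**2).sum(1))[:,None]; return s*[c['fx'],c['fy']]+[c['cx'],c['cy']]
E
python3 - <<'E'
from h import *
import pickle
cs={n:snap(n) for n in('top','side','wrist')}
pickle.dump(cs,open('c0.pkl','wb'))
for n in cs: print(n,cs[n]['pose'].round(3).tolist(),cs[n]['fx'],cs[n]['k1'])
for n in('top','side'): cv2.imwrite(f'pics/{n}0.png',cv2.resize(cs[n]['pixels'],(800,600),interpolation=cv2.INTER_CUBIC))
print(status.get_obs())
E
```

```text
pics
top [[-0.002, -0.987, 0.158, 0.294], [-1.0, 0.002, -0.001, 0.013], [0.001, -0.158, -0.987, 1.261], [0.0, 0.0, 0.0, 1.0]] 490.27035312569683 -0.013911589067443024
side [[-0.776, -0.435, 0.457, 0.106], [-0.631, 0.529, -0.567, 0.472], [0.005, -0.728, -0.685, 0.652], [0.0, 0.0, 0.0, 1.0]] 386.98796600894286 -0.13119903345257958
wrist [[0.317, -0.911, -0.262, 0.269], [-0.948, -0.305, -0.087, -0.568], [-0.001, 0.277, -0.961, 0.384], [0.0, 0.0, 0.0, 1.0]] 303.15338644353966 -0.053982138319545306
{'time': 0.15, 'q': array([-1.42752963e+00,  5.28238781e-01,  1.43362262e+00,  1.06396542e-05,
        1.18138509e+00, -1.78512892e-01]), 'joint_velocities': array([ 1.79359953e-03, -2.65446100e-03, -3.52320842e-03, -2.04769912e-03,
        8.48761480e-05, -8.47001568e-04]), 'joint_torque': array([ 8.72194159e-04, -4.40429127e+01, -1.76841921e+01,  6.33431459e-02,
        5.52833418e-02, -8.85400732e-05]), 'position': array([ 0.19760096, -0.59234641,  0.22180027]), 'tool_rot': array([ 9.87085119e-01,  1.60194520e-01,  1.94911980e-05, -8.26702035e-04]), 'ft_force': array([ 0.20122766, -0.37377064,  0.26021972]), 'moment': array([-0.00142055,  0.03908411,  0.00816733]), 'grip_force': 0.0, 'grip_width': 0.0869492852345031}
```

View pics/top0.png

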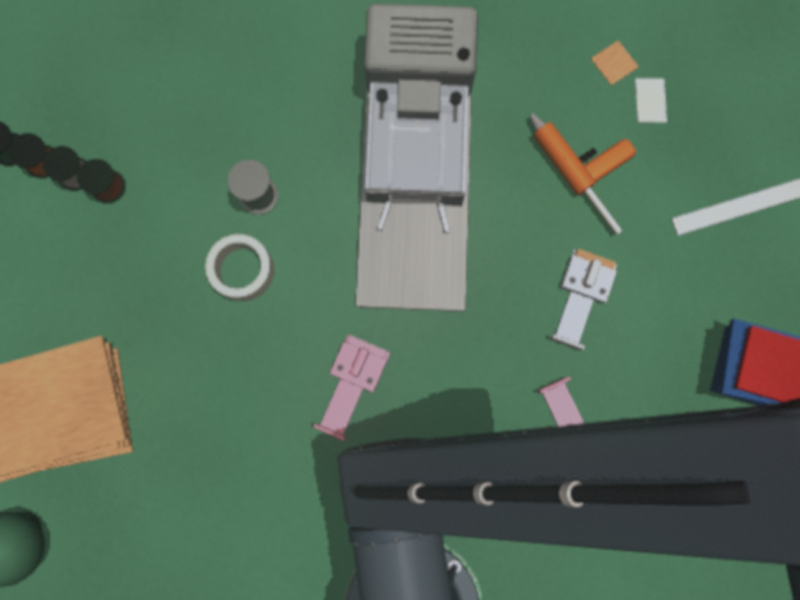

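View pics/side0.png

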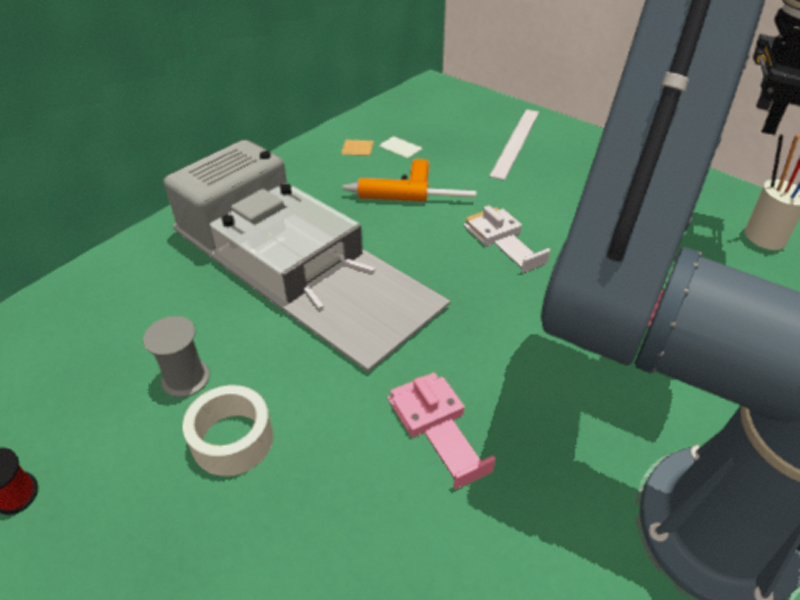

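Candidates for the carrier (top view, 800 px scale): pink at (358,365), pink half-hidden at (562,405), and aluminium with brown tags at (590,275). The description fits the last one, so I'll check it up close and look at the punch edges.

```bash
python3 - <<'E'
from h import *
import pickle
cs=pickle.load(open('c0.pkl','rb'))
t=cs['top']['pixels']
a=cv2.resize(t[150:230,345:405],(360,480),interpolation=cv2.INTER_CUBIC)
b=cv2.resize(t[50:205,222:310],None,fx=440/88,fy=440/88,interpolation=cv2.INTER_CUBIC)[::1]
b=b[175:]  # 600 tall
o=np.zeros((600,800,3),np.uint8);o[:480,:360]=a;o[:b.shape[0],360:]=b[:600]
cv2.imwrite('pics/crop.png',o)
c=cs['top']
# carrier mask
hsv=cv2.cvtColor(t,cv2.COLOR_BGR2HSV)
roi=np.zeros(t.shape[:2],np.uint8);roi[152:228,345:402]=1
m=((hsv[...,1]<70)&(hsv[...,2]>110)&(roi>0)).astype(np.uint8)
br=((hsv[...,0]<22)&(hsv[...,1]>90)&(hsv[...,2]>100)&(roi>0)).astype(np.uint8)
for n,k in(('sil',m),('brown',br)):
    cn=max(cv2.findContours(k,0,1)[0],key=cv2.contourArea)
    bx=cv2.boxPoints(cv2.minAreaRect(cn)); print(n,k.sum(),bx.round(1).tolist(),onz(c,bx,.02).round(4)[:,:2].tolist())
sl=cv2.morphologyEx(m|br,cv2.MORPH_OPEN,np.ones((19,19)))
# slab: opened to remove tongue
sl=cv2.morphologyEx(m|br,cv2.MORPH_OPEN,cv2.getStructuringElement(cv2.MORPH_ELLIPSE,(21,21)))
cn=max(cv2.findContours(sl,0,1)[0],key=cv2.contourArea);bx=cv2.boxPoints(cv2.minAreaRect(cn))
print('slab',bx.round(1).tolist(),onz(c,bx,.02)[:,:2].round(4).tolist())
# bed mask
roi[:]=0;roi[128:205,222:305]=1
m=((hsv[...,1]<70)&(hsv[...,2]>90)&(roi>0)).astype(np.uint8)
cn=max(cv2.findContours(m,0,1)[0],key=cv2.contourArea);bx=cv2.boxPoints(cv2.minAreaRect(cn))
w=onz(c,bx,.016);print('bed',bx.round(1).tolist(),w[:,:2].round(4).tolist(),np.linalg.norm(w-np.roll(w,1,0),axis=1))
E
```

```text
sil 1375 [[347.1000061035156, 215.6999969482422], [366.79998779296875, 156.60000610351562], [397.3999938964844, 166.8000030517578], [377.70001220703125, 225.89999389648438]] [[0.4229, -0.2128], [0.5766, -0.2687], [0.5495, -0.3469], [0.3968, -0.2897]]
brown 73 [[368.79998779296875, 162.5], [370.1000061035156, 159.1999969482422], [392.8999938964844, 167.6999969482422], [391.6000061035156, 171.10000610351562]] [[0.5608, -0.2733], [0.5698, -0.2769], [0.5471, -0.3351], [0.5382, -0.3314]]Traceback (most recent call last):
  File "<stdin>", line 22, in <module>
ValueError: max() iterable argument is empty
```

View pics/crop.png

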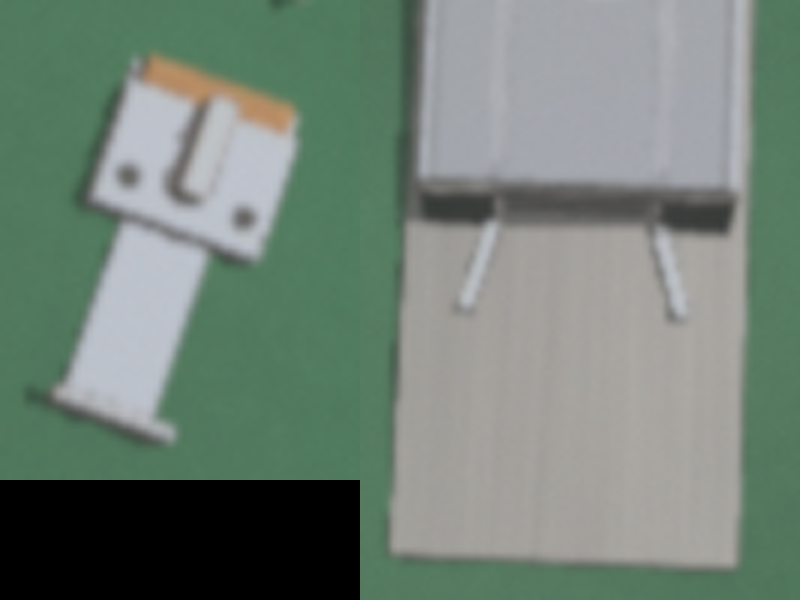

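The close crop confirms the carrier: aluminium slab with brown tags, slab corners (138,58),(298,112),(255,262),(90,205), plate (62,392)-(175,437). The bed front edge runs (391,554)-(737,567), and the rail ends are at (464,305) and (679,317).

```bash
cat > m1.py <<'E'
from h import *
import pickle
c=pickle.load(open('c0.pkl','rb'))['top']
L=lambda p:np.array(p,float)/6+[345-.42,150-.42]
Rr=lambda p:(np.array(p,float)-[360,0])/5+[222-.4,85-.4]
s=onz(c,L([(138,58),(298,112),(255,262),(90,205)]),.02)[:,:2]
print('slab',s.round(4).tolist(),np.linalg.norm(s-np.roll(s,-1,0),axis=1).round(4),'ctr',s.mean(0))
f=(s[0]+s[1]-s[2]-s[3]);print('yaw',np.degrees(np.arctan2(f[1],f[0])))
pl=onz(c,L([(62,392),(175,437)]),.03)[:,:2];print('plate',pl.round(4),pl.mean(0),np.linalg.norm(pl[0]-pl[1]))
d=s.mean(0)-pl.mean(0);print('yaw2',np.degrees(np.arctan2(d[1],d[0])),np.linalg.norm(d))
rb=onz(c,L([(225,97),(197,200)]),.038)[:,:2];print('rib',rb.round(4),rb.mean(0))
b=onz(c,Rr([(391,554),(737,567)]),.016)[:,:2];r=onz(c,Rr([(464,305),(679,317)]),.026)[:,:2];g=onz(c,Rr([(418,190),(735,203)]),.076)[:,:2]
fl=onz(c,Rr([(420,222),(728,232)]),.016)[:,:2]
for n,k in(('bed',b),('rail',r),('roof',g),('framebot',fl)):
    e=k[0]-k[1];print(n,k.round(4).tolist(),'mid',k.mean(0).round(4),'w',np.linalg.norm(e).round(4),'yaw',np.degrees(np.arctan2(-e[0],e[1])).round(2))
for k,x in((r,-56),(g,-9),(fl,-9)):
    d=k.mean(0)-b.mean(0);print('axis',np.degrees(np.arctan2(d[1],d[0])),np.linalg.norm(d),x+185)
E
python3 m1.py
```

```text
slab [[0.5696, -0.2705], [0.5457, -0.3386], [0.4804, -0.3172], [0.5052, -0.2475]] [0.0722 0.0687 0.074  0.0683] ctr [ 0.52522087 -0.29341441]
yaw -18.926588869424254
plate [[ 0.4238 -0.2308]
 [ 0.4048 -0.2776]] [ 0.41429218 -0.25421291] 0.050576769301924604
yaw2 -19.463088415069052 0.11765173927308434
rib [[ 0.5486 -0.3027]
 [ 0.5042 -0.289 ]] [ 0.52639695 -0.29584506]
bed [[0.4764, 0.091], [0.4692, -0.0864]] mid [0.4728 0.0023] w 0.1776 yaw -2.3
rail [[0.605, 0.0536], [0.5984, -0.0576]] mid [ 0.6017 -0.002 ] w 0.1114 yaw -3.4
roof [[0.6516, 0.0752], [0.6445, -0.0833]] mid [ 0.648  -0.0041] w 0.1587 yaw -2.55
framebot [[0.6523, 0.0771], [0.6465, -0.0843]] mid [ 0.6494 -0.0036] w 0.1616 yaw -2.04
axis -1.8980902669725785 0.12896795783741227 129
axis -2.0856639327606525 0.17536598518581162 176
axis -1.9108738364699254 0.17672293797548985 176
```

```bash
cat > go.py <<'E'
import sys
from h import *
def delta(x,y,z,yaw):
    o=status.get_obs(); T=R.from_quat(o['tool_rot'])
    a=np.radians(yaw); t=R.from_matrix(np.array([[np.cos(a),np.sin(a),0],[np.sin(a),-np.cos(a),0],[0,0,-1]]))
    print('dpos',T.inv().apply(np.array([x,y,z])-o['position']).round(4).tolist(),'drot',np.degrees((T.inv()*t).as_rotvec()).round(2).tolist(),'t',o['time'])
# punch frame
PO=np.array([.6577,-.0046]);PY=-2.15
def punch(px,py=0):
    a=np.radians(PY);return PO+np.array([[np.cos(a),-np.sin(a)],[np.sin(a),np.cos(a)]])@[px,py]
if __name__=='__main__': delta(*map(float,sys.argv[1:]))
E
python3 go.py .5258 -.2948 .16 -19.2
```

```text
dpos [0.4054, -0.1784, 0.0622] drot [-0.1, 0.01, 37.64] t 0.15
```

Request:
arm_command --delta_rot '[[0,0,37.6],[0,0,37.6],[0,0,37.6],[0,0,37.6],[0,0,37.6],[0,0,37.6],[0,0,37.6],[0,0,37.6],[0,0,37.6],[0,0,37.6],[0,0,37.6],[0,0,37.6]]' --delta_pos '[[0.405,-0.178,0.062],[0.405,-0.178,0.062],[0.405,-0.178,0.062],[0.405,-0.178,0.062],[0.405,-0.178,0.062],[0.405,-0.178,0.062],[0.405,-0.178,0.062],[0.405,-0.178,0.062],[0.405,-0.178,0.062],[0.405,-0.178,0.062],[0.405,-0.178,0.062],[0.405,-0.178,0.062]]' --gripper '[-1,-1,-1,-1,-1,-1,-1,-1,-1,-1,-1,-1]'

```text
time: 1.15
position: [0.5292, -0.2903, 0.1593]
tool_rot: [0.987, -0.163, 0.0, -0.002]
ft_force: [-1.0, -0.4, 0.7]
grip_width: 0.0867
grip_force: 0.0
```

```bash
python3 - <<'E'
from h import *
import time,pickle
snap('wrist');snap('wrist')
c=snap('wrist');pickle.dump(c,open('c1.pkl','wb'))
cv2.imwrite('pics/w1.png',cv2.resize(c['pixels'],(768,576)))
print(status.get_obs()['position'])
a=np.radians(-19.2);M=np.array([[np.cos(a),-np.sin(a)],[np.sin(a),np.cos(a)]])
for n,P in (('slab',[(35,38,20),(35,-38,20),(-35,-38,20),(-35,38,20)]),('rib',[(23,7,38),(23,-7,38),(-23,-7,38),(-23,7,38)]),('plate',[(-123,27,30),(-123,-27,30)])):
    P=np.array(P)/1e3;W=np.c_[P[:,:2]@M.T+[.5255,-.2945],P[:,2]];print(n,(1.5*proj(c,W)).round().tolist())
E
```

```text
[ 0.52546317 -0.29553718  0.16017592]
slab [[329.0, 231.0], [443.0, 231.0], [439.0, 330.0], [332.0, 330.0]]
rib [[375.0, 253.0], [397.0, 254.0], [397.0, 322.0], [375.0, 322.0]]
plate [[349.0, 445.0], [421.0, 446.0]]
```

View pics/w1.png

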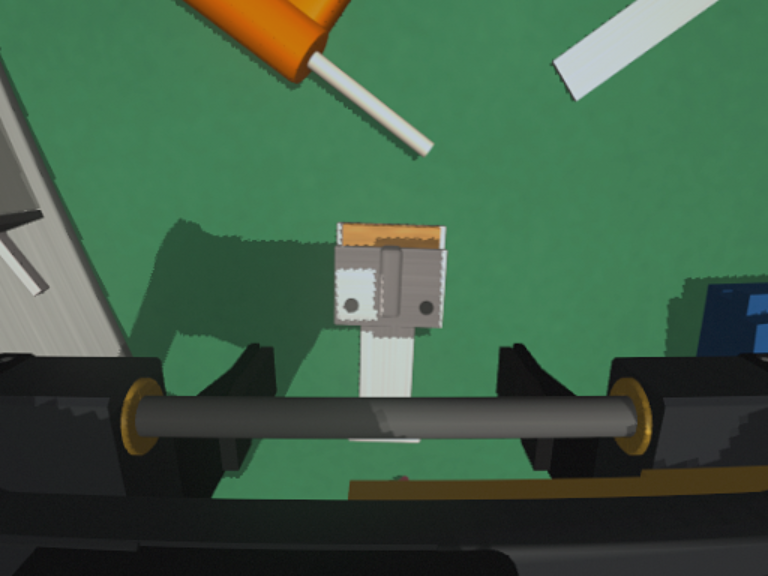

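The carrier appears with the tags at (391,235) and the rib at (391,282), about 3 mm further forward and 2 mm right of my estimate, turned about 2° clockwise. I'll correct for that, descend and grip.

Request:
arm_command --delta_rot '[[0,0,1.9],[0,0,1.9],[0,0,1.9],[0,0,1.9],[0,0,1.9],[0,0,1.9],[0,0,1.9],[0,0,1.9],[0,0,1.9]]' --delta_pos '[[0.003,0.002,0.035],[0.003,0.002,0.07],[0.003,0.002,0.1],[0.003,0.002,0.12],[0.003,0.002,0.13],[0.003,0.002,0.136],[0.003,0.002,0.136],[0.003,0.002,0.136],[0.003,0.002,0.136]]' --gripper '[-1,-1,-1,-1,-1,-1,-1,-1,-1]'

```text
time: 2.05
position: [0.5286, -0.2999, 0.0261]
tool_rot: [0.983, -0.183, 0.001, 0.001]
ft_force: [0.3, 0.7, 0.7]
grip_width: 0.087
grip_force: 0.0
```

Request:
arm_command --delta_rot '[[0,0,0],[0,0,0],[0,0,0],[0,0,0],[0,0,0],[0,0,0],[0,0,0],[0,0,0],[0,0,0],[0,0,0],[0,0,0],[0,0,0]]' --delta_pos '[[0,0,0],[0,0,0],[0,0,0],[0,0,0],[0,0,0],[0,0,0],[0,0,0],[0,0,0],[0,0,0],[0,0,0],[0,0,0],[0,0,0]]' --gripper '[1,1,1,1,1,1,1,1,1,1,1,1]' --grip_force 25

```text
time: 3.05
position: [0.5278, -0.2987, 0.0245]
tool_rot: [0.983, -0.183, -0.0, -0.0]
ft_force: [1.8, 1.6, -0.4]
grip_width: 0.0153
grip_force: 0.9
```

Request:
arm_command --delta_rot '[[0,0,0],[0,0,0],[0,0,0],[0,0,0],[0,0,0],[0,0,0],[0,0,0],[0,0,0],[0,0,0],[0,0,0]]' --delta_pos '[[0,0,0],[0,0,0],[0,0,0],[0,0,-0.01],[0,0,-0.03],[0,0,-0.06],[0,0,-0.08],[0,0,-0.08],[0,0,-0.08],[0,0,-0.08]]' --gripper '[1,1,1,1,1,1,1,1,1,1]'

```text
time: 3.88
position: [0.5267, -0.298, 0.1035]
tool_rot: [0.983, -0.183, -0.001, -0.001]
ft_force: [-0.1, 0.6, -4.2]
grip_width: 0.0138
grip_force: 25.0
```

```bash
python3 - <<'E'
from go import *
print(status.get_obs()); p=punch(-.075);print(p); delta(*p,.105,-2.15)
E
```

```text
{'time': 3.8833, 'q': array([-6.99329451e-01,  6.54838950e-01,  1.58154935e+00, -1.59480732e-04,
        9.07863857e-01,  1.23910560e+00]), 'joint_velocities': array([0.00068966, 0.02260713, 0.01116764, 0.00199324, 0.00178452,
       0.00091035]), 'joint_torque': array([-2.09993112e-02, -4.85177171e+01, -1.48038375e+01,  3.10390221e-02,
       -8.71493365e-02,  4.12052286e-04]), 'position': array([ 0.52671153, -0.29804367,  0.10347895]), 'tool_rot': array([ 9.83160852e-01, -1.82737424e-01, -1.18788856e-03, -6.00912173e-04]), 'ft_force': array([-0.11678594,  0.63088788, -4.16098376]), 'moment': array([0.09338296, 0.028733  , 0.0268132 ]), 'grip_force': 24.99253123998642, 'grip_width': 0.013787341388189604}
[ 0.5827528  -0.00178632]
dpos [-0.0542, -0.2966, -0.0012] drot [-0.07, 0.14, -18.91] t 3.8833
```

Request:
arm_command --delta_rot '[[0,0,-2],[0,0,-4],[0,0,-6],[0,0,-8],[0,0,-10],[0,0,-12],[0,0,-14],[0,0,-16],[0,0,-18],[0,0,-18.9],[0,0,-18.9],[0,0,-18.9]]' --delta_pos '[[-0.005,-0.02,-0.01],[-0.01,-0.05,-0.01],[-0.016,-0.085,-0.01],[-0.022,-0.12,-0.01],[-0.028,-0.155,-0.01],[-0.034,-0.19,-0.01],[-0.04,-0.22,-0.01],[-0.046,-0.25,-0.01],[-0.05,-0.275,-0.01],[-0.053,-0.29,-0.01],[-0.054,-0.296,-0.01],[-0.054,-0.296,-0.01]]' --gripper '[1,1,1,1,1,1,1,1,1,1,1,1]'

```text
time: 4.88
position: [0.5826, -0.0016, 0.1128]
tool_rot: [1.0, -0.018, -0.002, -0.0]
ft_force: [0.3, -0.8, -3.1]
grip_width: 0.0137
grip_force: 25.0
```

```bash
python3 - <<'E'
from go import *
import pickle
snap('wrist');snap('wrist')
print(status.get_obs()['position'],status.get_obs()['tool_rot'])
c=snap('wrist');t=snap('top');pickle.dump((c,t),open('c2.pkl','wb'))
a=cv2.resize(c['pixels'],(512,384));b=cv2.resize(t['pixels'][45:205,215:311],(360,600),interpolation=cv2.INTER_CUBIC)
o=np.zeros((600,800,3),np.uint8);o[:330,:440]=cv2.resize(c['pixels'],(440,330));o[:,440:]=b
cv2.imwrite('pics/w2.png',o)
cv2.imwrite('pics/w2b.png',cv2.resize(c['pixels'],(768,576)))
W=lambda x,y,z:np.r_[punch(x/1e3,y/1e3),z/1e3]
P=[W(-56,52,26),W(-56,-52,26),W(-12,40,26),W(-12,-40,26),W(-185,90,16),W(-185,-90,16),W(-9,80,76),W(-9,-80,76),W(178,0,76),W(108,40,44),W(138,40,44)]
print((proj(c,P)*1.5).round().tolist());print(((proj(t,P)-[215,45])*3.75+[440,0]).round().tolist())
E
```

```text
[ 0.58306279 -0.00377802  0.11346419] [ 9.99819557e-01 -1.89649535e-02 -1.07749590e-03  1.51823082e-04]
[[290.0, 271.0], [474.0, 271.0], [308.0, 192.0], [456.0, 192.0], [248.0, 456.0], [517.0, 456.0], [197.0, 192.0], [566.0, 192.0], [381.0, -324.0], [291.0, -80.0], [289.0, -155.0]]
[[549.0, 379.0], [699.0, 384.0], [569.0, 318.0], [684.0, 322.0], [486.0, 564.0], [749.0, 573.0], [507.0, 291.0], [747.0, 299.0], [636.0, 31.0], [575.0, 144.0], [576.0, 103.0]]
```

View pics/w2b.png

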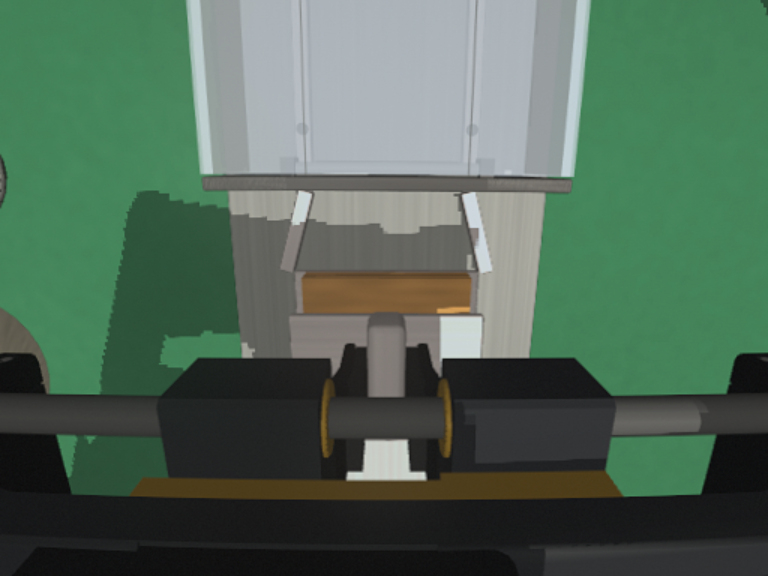

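The wrist view shows the rail tips at (289,270) and (487,270) and the slab at (297–475,273), midlines 388 vs 386. So the slab is centred and square to the lane, and I'll lower it onto the infeed.

Request:
arm_command --delta_rot '[[0,0,0],[0,0,0],[0,0,0],[0,0,0],[0,0,0],[0,0,0],[0,0,0],[0,0,0],[0,0,0],[0,0,0]]' --delta_pos '[[0.006,0,0.01],[0.01,0.0003,0.025],[0.01,0.0003,0.04],[0.01,0.0003,0.05],[0.01,0.0003,0.06],[0.01,0.0003,0.067],[0.01,0.0003,0.07],[0.01,0.0003,0.071],[0.01,0.0003,0.071],[0.01,0.0003,0.071]]' --gripper '[1,1,1,1,1,1,1,1,1,1]'

```text
time: 5.92
position: [0.5942, -0.0039, 0.0441]
tool_rot: [1.0, -0.019, 0.001, 0.0]
ft_force: [-0.3, 0.4, -3.9]
grip_width: 0.0134
grip_force: 25.0
```

Request:
arm_command --delta_rot '[[0,0,0],[0,0,0],[0,0,0]]' --delta_pos '[[0,0,0.0008],[0,0,0.0008],[0,0,0.0008]]' --gripper '[1,1,1]'

```text
time: 6.17
position: [0.594, -0.0038, 0.0432]
tool_rot: [1.0, -0.019, 0.0, 0.0]
ft_force: [-0.0, 0.9, -4.1]
grip_width: 0.0137
grip_force: 25.0
```

Not yet in contact, so I'll go on down in small steps.

Request:
arm_command --delta_rot '[[0,0,0],[0,0,0],[0,0,0],[0,0,0]]' --delta_pos '[[0,0,0.0007],[0,0,0.0014],[0,0,0.0014],[0,0,0.0014]]' --gripper '[1,1,1,1]'

```text
time: 6.5
position: [0.5937, -0.0039, 0.0413]
tool_rot: [1.0, -0.019, -0.0, -0.0]
ft_force: [0.2, -0.0, -3.9]
grip_width: 0.0133
grip_force: 25.0
```

Request:
arm_command --delta_rot '[[0,0,0],[0,0,0],[0,0,0]]' --delta_pos '[[0,0,0.0006],[0,0,0.0006],[0,0,0.0006]]' --gripper '[1,1,1]'

```text
time: 6.75
position: [0.5937, -0.0039, 0.0407]
tool_rot: [1.0, -0.019, -0.0, -0.0]
ft_force: [-0.1, -0.2, -3.4]
grip_width: 0.0139
grip_force: 25.0
```

Request:
arm_command --delta_rot '[[0,0,0],[0,0,0],[0,0,0]]' --delta_pos '[[0,0,0.0006],[0,0,0.0006],[0,0,0.0006]]' --gripper '[1,1,1]'

```text
time: 7.0
position: [0.5938, -0.0038, 0.0405]
tool_rot: [1.0, -0.019, 0.0, 0.0]
ft_force: [-0.6, -0.2, 0.0]
grip_width: 0.0139
grip_force: 25.0
```

Request:
arm_command --delta_rot '[[0,0,0],[0,0,0],[0,0,0]]' --delta_pos '[[0,0,0.0004],[0,0,0.0004],[0,0,0.0004]]' --gripper '[1,1,1]'

```text
time: 7.25
position: [0.5939, -0.0039, 0.0405]
tool_rot: [1.0, -0.019, 0.0, 0.0]
ft_force: [-2.2, -0.5, 6.1]
grip_width: 0.0136
grip_force: 25.0
```

Request:
arm_command --delta_rot '[[0,0,0],[0,0,0],[0,0,0],[0,0,0],[0,0,0],[0,0,0],[0,0,0],[0,0,0],[0,0,0],[0,0,0],[0,0,0],[0,0,0]]' --delta_pos '[[0,0,-0.0004],[0,0,-0.0004],[0,0,-0.0004],[0,0,-0.0004],[0,0,-0.0004],[0,0,-0.0004],[0,0,-0.02],[0,0,-0.05],[0,0,-0.09],[0,0,-0.11],[0,0,-0.11],[0,0,-0.11]]' --gripper '[-0.2,-0.2,-0.2,-0.2,-0.2,-0.2,-0.2,-0.2,-0.2,-0.2,-0.2,-0.2]'

```text
time: 8.25
position: [0.5946, -0.004, 0.1511]
tool_rot: [1.0, -0.019, 0.002, 0.0]
ft_force: [-0.5, -0.7, -0.9]
grip_width: 0.0518
grip_force: 0.0
```

```bash
sed -i 's/-.0046\]/-.0066]/' go.py; python3 - <<'E'
from go import *
import pickle
t=snap('top');c=snap('wrist');s=snap('side');pickle.dump((c,t,s),open('c3.pkl','wb'))
print(status.get_obs()['position'])
o=np.zeros((600,800,3),np.uint8);o[:,:]=0
o[:330,:440]=cv2.resize(c['pixels'],(440,330))
o[330:600,:440]=cv2.resize(s['pixels'][75:252,100:388],(440,270))
o[:,440:]=cv2.resize(t['pixels'][45:205,215:311],(360,600),interpolation=cv2.INTER_CUBIC)
cv2.imwrite('pics/w3.png',o)
p=punch(-.2056);delta(*p,.15,-2.15)
E
```

```text
[ 0.59239453 -0.00360252  0.14815211]
dpos [-0.1402, 0.0006, -0.0014] drot [-0.03, 0.2, -0.01] t 8.4
```

View pics/w3.png

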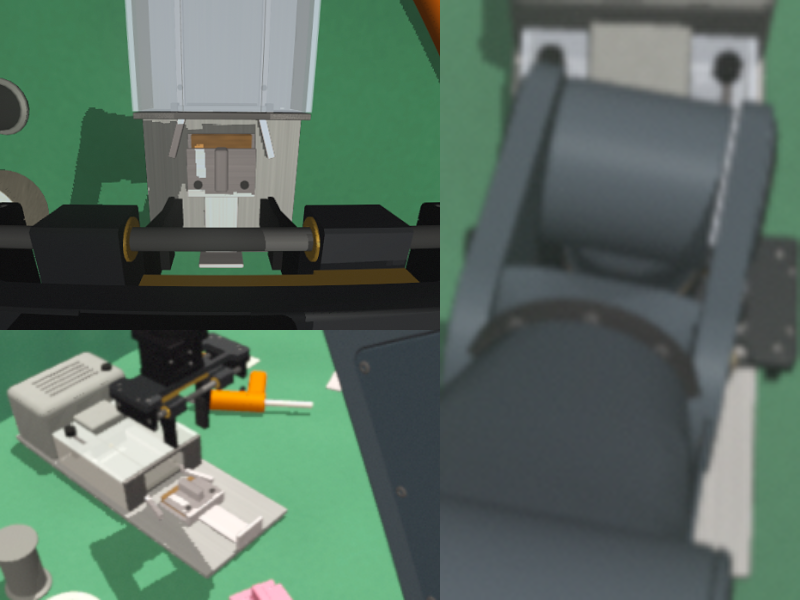

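The carrier lies square on the bed in the rail mouth (wrist crop: slab (187–255,135–193), rails either side). Next I'll move behind the end plate with the fingers partly closed.

Request:
arm_command --delta_rot '[[0,0,0],[0,0,0],[0,0,0],[0,0,0],[0,0,0],[0,0,0],[0,0,0],[0,0,0],[0,0,0],[0,0,0],[0,0,0],[0,0,0]]' --delta_pos '[[-0.04,0.0006,0],[-0.08,0.0006,0],[-0.12,0.0006,0],[-0.15,0.0006,0],[-0.15,0.0006,0],[-0.15,0.0006,0.03],[-0.15,0.0006,0.06],[-0.15,0.0006,0.09],[-0.15,0.0006,0.115],[-0.15,0.0006,0.125],[-0.15,0.0006,0.125],[-0.15,0.0006,0.125]]' --gripper '[0.65,0.65,0.65,0.65,0.65,0.65,0.65,0.65,0.65,0.65,0.65,0.65]'

```text
time: 9.4
position: [0.4432, 0.0014, 0.0234]
tool_rot: [1.0, -0.019, -0.002, -0.0]
ft_force: [-0.2, 0.2, 0.3]
grip_width: 0.0152
grip_force: 0.0
```

```bash
python3 - <<'E'
from go import *
p=punch(-.205);print(status.get_obs()['position'],status.get_obs()['ft_force']);delta(*p,.024,-2.15)
E
```

```text
[0.44315885 0.0013608  0.02343864] [-0.21628807  0.23098095  0.26011129]
dpos [0.0097, -0.0001, -0.0006] drot [-0.04, 0.18, -0.02] t 9.4
```

Request:
arm_command --delta_rot '[[0,0,0],[0,0,0],[0,0,0],[0,0,0],[0,0,0],[0,0,0],[0,0,0],[0,0,0],[0,0,0],[0,0,0],[0,0,0],[0,0,0]]' --delta_pos '[[0.004,0,0],[0.008,0,0],[0.011,0,0],[0.013,0,0],[0.015,0,0],[0.017,0,0],[0.019,0,0],[0.022,0,0],[0.025,0,0],[0.028,0,0],[0.031,0,0],[0.034,0,0]]' --gripper '[0.65,0.65,0.65,0.65,0.65,0.65,0.65,0.65,0.65,0.65,0.65,0.65]'

```text
time: 10.4
position: [0.4779, -0.0, 0.0247]
tool_rot: [1.0, -0.019, -0.0, -0.0]
ft_force: [-3.3, 0.1, 2.3]
grip_width: 0.0155
grip_force: 1.4
```

Request:
arm_command --delta_rot '[[0,0,0],[0,0,0],[0,0,0],[0,0,0],[0,0,0],[0,0,0],[0,0,0],[0,0,0],[0,0,0],[0,0,0],[0,0,0],[0,0,0]]' --delta_pos '[[0.003,0,0],[0.006,0,0],[0.009,0,0],[0.012,0,0],[0.015,0,0],[0.018,0,0],[0.021,0,0],[0.024,0,0],[0.027,0,0],[0.03,0,0],[0.033,0,0],[0.036,0,0]]' --gripper '[0.65,0.65,0.65,0.65,0.65,0.65,0.65,0.65,0.65,0.65,0.65,0.65]'

```text
time: 11.4
position: [0.5131, -0.0013, 0.0247]
tool_rot: [1.0, -0.019, -0.001, -0.0]
ft_force: [-5.1, -0.6, 3.2]
grip_width: 0.015
grip_force: 2.3
```

Request:
arm_command --delta_rot '[[0,0,0],[0,0,0],[0,0,0],[0,0,0],[0,0,0],[0,0,0],[0,0,0],[0,0,0],[0,0,0],[0,0,0],[0,0,0],[0,0,0]]' --delta_pos '[[0.003,0,0],[0.006,0,0],[0.009,0,0],[0.012,0,0],[0.015,0,0],[0.018,0,0],[0.021,0,0],[0.024,0,0],[0.027,0,0],[0.03,0,0],[0.033,0,0],[0.036,0,0]]' --gripper '[0.65,0.65,0.65,0.65,0.65,0.65,0.65,0.65,0.65,0.65,0.65,0.65]'

```text
time: 12.4
position: [0.5504, -0.0028, 0.0247]
tool_rot: [1.0, -0.019, 0.0, 0.0]
ft_force: [-1.8, -0.5, -0.5]
grip_width: 0.0151
grip_force: 1.0
```

```bash
python3 - <<'E'
from go import *
c=snap('wrist');s=snap('side')
print(status.get_obs()['position'],status.get_obs()['ft_force'])
o=np.zeros((600,800,3),np.uint8)
o[:320]=cv2.resize(c['pixels'][:205],(800,320))
o[320:,:440]=cv2.resize(s['pixels'][75:252,100:388],(440,280))
cv2.imwrite('pics/w4.png',o)
W=lambda x,y,z:np.r_[punch(x/1e3,y/1e3),z/1e3]
P=[W(x,y,z) for x,y,z in((108,38,44),(108,-38,44),(138,38,44),(138,-38,44),(60,38,36),(60,-38,36),(-9,0,76))]
print((proj(c,P)*1.5625).round().tolist())
E
```

```text
[ 0.55136262 -0.00304656  0.02487723] [-0.90310842  0.01114547  0.32203483]
[[252.0, -377.0], [552.0, -376.0], [259.0, -453.0], [545.0, -453.0], [262.0, -168.0], [541.0, -168.0], [402.0, 65.0]]
```

View pics/w4.png

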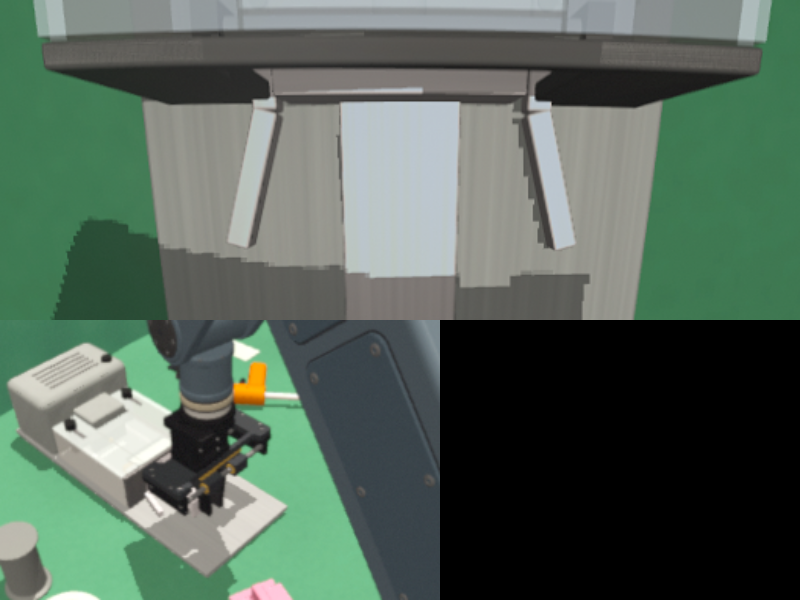

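The flap hangs shut over the tongue at (400,85), and the carrier is straight in the lane. I'll push further, more slowly.

Request:
arm_command --delta_rot '[[0,0,0],[0,0,0],[0,0,0],[0,0,0],[0,0,0],[0,0,0],[0,0,0],[0,0,0],[0,0,0],[0,0,0],[0,0,0],[0,0,0]]' --delta_pos '[[0.002,0,0],[0.004,0,0],[0.006,0,0],[0.008,0,0],[0.01,0,0],[0.012,0,0],[0.014,0,0],[0.016,0,0],[0.018,0,0],[0.02,0,0],[0.022,0,0],[0.024,0,0]]' --gripper '[0.65,0.65,0.65,0.65,0.65,0.65,0.65,0.65,0.65,0.65,0.65,0.65]'

```text
time: 13.5
position: [0.5739, -0.0037, 0.0247]
tool_rot: [1.0, -0.019, -0.0, -0.0]
ft_force: [-3.8, 0.4, 3.0]
grip_width: 0.0153
grip_force: 1.8
```

Request:
arm_command --delta_rot '[[0,0,0],[0,0,0],[0,0,0],[0,0,0],[0,0,0],[0,0,0]]' --delta_pos '[[0.001,0,0],[0.002,0,0],[0.003,0,0],[0.004,0,0],[0.005,0,0],[0.006,0,0]]' --gripper '[0.65,0.65,0.65,0.65,0.65,0.65]'

```text
time: 14.0
position: [0.5799, -0.0039, 0.0247]
tool_rot: [1.0, -0.019, 0.0, -0.0]
ft_force: [-2.9, 0.1, 2.5]
grip_width: 0.0153
grip_force: 1.5
```

```bash
python3 - <<'E'
from go import *
import pickle
cs=pickle.load(open('c0.pkl','rb'));t,s=cs['top'],cs['side']
cl=cv2.createCLAHE(4,(4,4))
def en(i):
    l=cv2.cvtColor(i,cv2.COLOR_BGR2LAB);l[...,0]=cl.apply(l[...,0]);return cv2.cvtColor(l,cv2.COLOR_LAB2BGR)
a=cv2.resize(t['pixels'][45:135,228:308],(400,450),interpolation=cv2.INTER_CUBIC)
b=cv2.resize(s['pixels'][100:200,130:240],(400,364),interpolation=cv2.INTER_CUBIC)
o=np.zeros((450,800,3),np.uint8);o[:,:400]=en(a);o[:364,400:]=en(b)
W=lambda x,y,z:np.r_[punch(x/1e3,y/1e3),z/1e3]
for x in(108,123,138):
  for z in (44,18,76,86):
    p=proj(t,[W(x,40,z),W(x,-40,z)]);q=proj(s,[W(x,40,z),W(x,-40,z)])
    print(x,z,((p-[228,45])*5).round().tolist(),((q-[130,100])*3.64+[400,0]).round().tolist())
cv2.imwrite('pics/g.png',o)
E
```

```text
108 44 [[118.0, 191.0], [272.0, 197.0]] [[529.0, 208.0], [616.0, 156.0]]
108 18 [[119.0, 210.0], [270.0, 215.0]] [[535.0, 237.0], [620.0, 185.0]]
108 76 [[118.0, 168.0], [275.0, 174.0]] [[522.0, 171.0], [611.0, 120.0]]
108 86 [[117.0, 161.0], [276.0, 166.0]] [[519.0, 160.0], [609.0, 108.0]]
123 44 [[120.0, 164.0], [273.0, 169.0]] [[516.0, 199.0], [602.0, 148.0]]
123 18 [[120.0, 183.0], [270.0, 188.0]] [[521.0, 228.0], [606.0, 177.0]]
123 76 [[119.0, 140.0], [276.0, 145.0]] [[508.0, 163.0], [597.0, 112.0]]
123 86 [[118.0, 132.0], [277.0, 138.0]] [[506.0, 151.0], [595.0, 100.0]]
138 44 [[121.0, 137.0], [274.0, 142.0]] [[502.0, 191.0], [589.0, 140.0]]
138 18 [[121.0, 156.0], [271.0, 161.0]] [[508.0, 219.0], [593.0, 169.0]]
138 76 [[120.0, 112.0], [277.0, 118.0]] [[495.0, 154.0], [583.0, 104.0]]
138 86 [[120.0, 104.0], [278.0, 110.0]] [[492.0, 142.0], [582.0, 93.0]]
```

View pics/g.png

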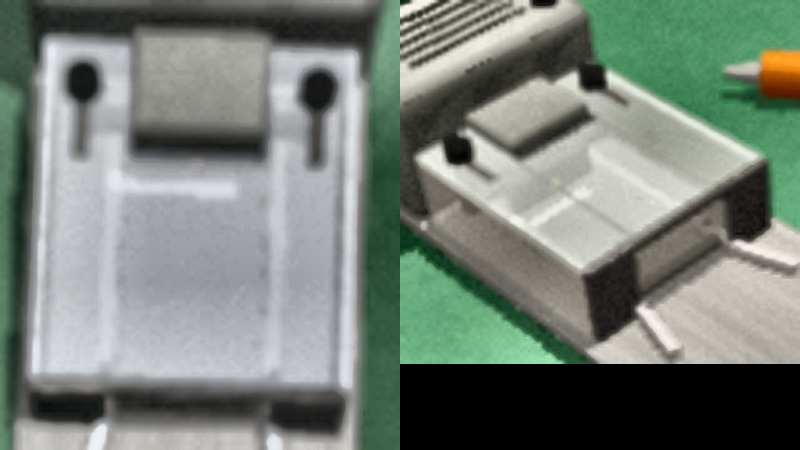

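The brass pin shows faintly at (195,160) in the top view and (555,182) in the side view. Both put its tip near punch x ≈ 131, so the gauge face is around 133–136, and I'll advance 24 mm before feeling for it.

Request:
arm_command --delta_rot '[[0,0,0],[0,0,0],[0,0,0],[0,0,0],[0,0,0],[0,0,0],[0,0,0],[0,0,0],[0,0,0],[0,0,0],[0,0,0],[0,0,0]]' --delta_pos '[[0.001,0,0],[0.002,0,0],[0.003,0,0],[0.004,0,0],[0.005,0,0],[0.006,0,0],[0.007,0,0],[0.008,0,0],[0.009,0,0],[0.01,0,0],[0.011,0,0],[0.012,0,0]]' --gripper '[0.65,0.65,0.65,0.65,0.65,0.65,0.65,0.65,0.65,0.65,0.65,0.65]'

```text
time: 15.0
position: [0.5923, -0.0044, 0.0247]
tool_rot: [1.0, -0.019, 0.0, 0.0]
ft_force: [-1.5, -0.1, 0.5]
grip_width: 0.0151
grip_force: 0.9
```

```bash
python3 - <<'E'
from go import *
c=snap('wrist');o=status.get_obs();print(o['position'],o['ft_force'])
cv2.imwrite('pics/w5.png',cv2.resize(c['pixels'][:260],(768,390)))
E
```

```text
[ 0.59262099 -0.00449615  0.02474085] [-1.05267039  0.27721754 -1.06933407]
```

View pics/w5.png

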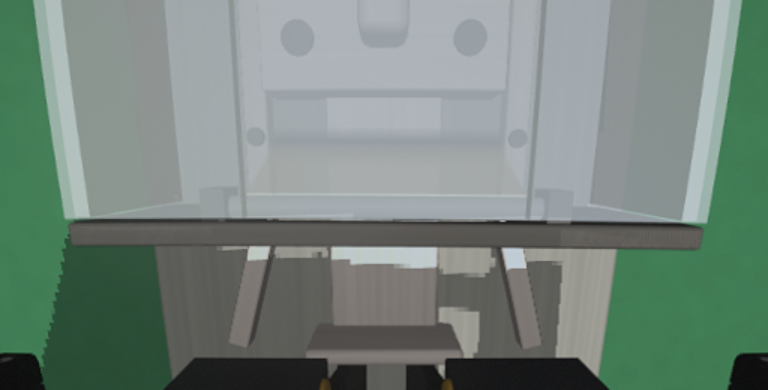

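```bash
python3 - <<'E'
from go import *
c=snap('wrist')
for n,uv,z in(('slabrear',[(265,91),(505,91)],.036),('rib',[(383,46),(383,46)],.054),('platefront',[(318,325),(450,325)],.046),('platebackt',[(308,350),(462,350)],.046)):
    w=onz(c,np.array(uv)/1.5,z)[:,:2]-PO;a=np.radians(PY)
    print(n,(w@np.array([[np.cos(a),-np.sin(a)],[np.sin(a),np.cos(a)]])*1e3).round(1).tolist())
E
```

```text
slabrear [[33.5, 37.4], [33.6, -37.2]]
rib [[41.9, 0.6], [41.9, 0.6]]
platefront [[-39.8, 22.2], [-39.8, -21.4]]
platebackt [[-48.7, 25.9], [-48.7, -25.8]]
```

The slab's rear edge at (385,91) puts the tag end at x ≈ 102–103 with the flap shut, leaving about 26 mm to the pin. I'll advance 18 mm, then go finely.

Request:
arm_command --delta_rot '[[0,0,0],[0,0,0],[0,0,0],[0,0,0],[0,0,0],[0,0,0],[0,0,0],[0,0,0],[0,0,0]]' --delta_pos '[[0.001,0,0],[0.002,0,0],[0.003,0,0],[0.004,0,0],[0.005,0,0],[0.006,0,0],[0.007,0,0],[0.008,0,0],[0.009,0,0]]' --gripper '[0.65,0.65,0.65,0.65,0.65,0.65,0.65,0.65,0.65]'

```text
time: 15.85
position: [0.6008, -0.0047, 0.0248]
tool_rot: [1.0, -0.019, -0.0, -0.0]
ft_force: [-2.0, 0.3, 0.7]
grip_width: 0.0151
grip_force: 1.1
```

Request:
arm_command --delta_rot '[[0,0,0],[0,0,0],[0,0,0],[0,0,0],[0,0,0],[0,0,0],[0,0,0],[0,0,0],[0,0,0]]' --delta_pos '[[0.001,0,0],[0.002,0,0],[0.003,0,0],[0.004,0,0],[0.005,0,0],[0.006,0,0],[0.007,0,0],[0.008,0,0],[0.009,0,0]]' --gripper '[0.65,0.65,0.65,0.65,0.65,0.65,0.65,0.65,0.65]'

```text
time: 16.6
position: [0.6098, -0.0051, 0.0248]
tool_rot: [1.0, -0.019, -0.0, 0.0]
ft_force: [-2.8, -0.5, 1.3]
grip_width: 0.015
grip_force: 1.2
```

Request:
arm_command --delta_rot '[[0,0,0],[0,0,0],[0,0,0],[0,0,0],[0,0,0],[0,0,0]]' --delta_pos '[[0.0007,0,0],[0.0014,0,0],[0.0021,0,0],[0.0028,0,0],[0.0034,0,0],[0.004,0,0]]' --gripper '[0.65,0.65,0.65,0.65,0.65,0.65]'

```text
time: 17.1
position: [0.6137, -0.0052, 0.0247]
tool_rot: [1.0, -0.019, -0.0, -0.0]
ft_force: [-2.7, 0.5, 1.0]
grip_width: 0.0155
grip_force: 1.3
```

Request:
arm_command --delta_rot '[[0,0,0],[0,0,0],[0,0,0],[0,0,0]]' --delta_pos '[[0.0005,0,0],[0.001,0,0],[0.0015,0,0],[0.002,0,0]]' --gripper '[0.65,0.65,0.65,0.65]'

```text
time: 17.43
position: [0.6158, -0.0053, 0.0248]
tool_rot: [1.0, -0.019, -0.0, 0.0]
ft_force: [-2.6, -0.1, 2.0]
grip_width: 0.0154
grip_force: 1.3
```

Request:
arm_command --delta_rot '[[0,0,0],[0,0,0],[0,0,0],[0,0,0]]' --delta_pos '[[0.0004,0,0],[0.0008,0,0],[0.0012,0,0],[0.0015,0,0]]' --gripper '[0.65,0.65,0.65,0.65]'

```text
time: 17.77
position: [0.6172, -0.0053, 0.0247]
tool_rot: [1.0, -0.019, -0.0, -0.0]
ft_force: [-2.0, 0.6, 1.8]
grip_width: 0.0158
grip_force: 1.3
```

Request:
arm_command --delta_rot '[[0,0,0],[0,0,0],[0,0,0],[0,0,0]]' --delta_pos '[[0.0003,0,0],[0.0006,0,0],[0.0008,0,0],[0.001,0,0]]' --gripper '[0.65,0.65,0.65,0.65]'

```text
time: 18.1
position: [0.6182, -0.0054, 0.0248]
tool_rot: [1.0, -0.019, -0.0, -0.0]
ft_force: [-3.3, -0.8, 1.3]
grip_width: 0.0151
grip_force: 1.4
```

Request:
arm_command --delta_rot '[[0,0,0],[0,0,0],[0,0,0],[0,0,0]]' --delta_pos '[[0.0003,0,0],[0.0006,0,0],[0.0008,0,0],[0.001,0,0]]' --gripper '[0.65,0.65,0.65,0.65]'

```text
time: 18.43
position: [0.6192, -0.0054, 0.0247]
tool_rot: [1.0, -0.019, -0.0, -0.0]
ft_force: [-2.8, 1.4, 1.6]
grip_width: 0.0148
grip_force: 1.4
```

Request:
arm_command --delta_rot '[[0,0,0],[0,0,0],[0,0,0],[0,0,0]]' --delta_pos '[[0.0002,0,0],[0.0004,0,0],[0.0006,0,0],[0.0006,0,0]]' --gripper '[0.65,0.65,0.65,0.65]'

```text
time: 18.77
position: [0.6199, -0.0054, 0.0247]
tool_rot: [1.0, -0.019, 0.0, 0.0]
ft_force: [-3.4, -0.6, 2.3]
grip_width: 0.0154
grip_force: 1.3
```

Request:
arm_command --delta_rot '[[0,0,0],[0,0,0],[0,0,0]]' --delta_pos '[[0.0003,0,0],[0.0005,0,0],[0.0007,0,0]]' --gripper '[0.65,0.65,0.65]'

```text
time: 19.02
position: [0.6203, -0.0054, 0.0248]
tool_rot: [1.0, -0.019, -0.0, -0.0]
ft_force: [-3.2, -0.4, 2.2]
grip_width: 0.0152
grip_force: 1.6
```

Request:
arm_command --delta_rot '[[0,0,0],[0,0,0],[0,0,0]]' --delta_pos '[[0.0002,0,0],[0.0004,0,0],[0.0006,0,0]]' --gripper '[0.65,0.65,0.65]'

```text
time: 19.27
position: [0.621, -0.0055, 0.0247]
tool_rot: [1.0, -0.019, -0.0, -0.0]
ft_force: [-3.3, 0.5, 2.9]
grip_width: 0.0149
grip_force: 1.6
```

Request:
arm_command --delta_rot '[[0,0,0],[0,0,0],[0,0,0]]' --delta_pos '[[0.0002,0,0],[0.0004,0,0],[0.0006,0,0]]' --gripper '[0.65,0.65,0.65]'

```text
time: 19.52
position: [0.6217, -0.0055, 0.0248]
tool_rot: [1.0, -0.019, -0.0, -0.0]
ft_force: [-3.6, 0.5, 3.1]
grip_width: 0.0154
grip_force: 1.6
```

Request:
arm_command --delta_rot '[[0,0,0],[0,0,0],[0,0,0]]' --delta_pos '[[0.0002,0,0],[0.0004,0,0],[0.0005,0,0]]' --gripper '[0.65,0.65,0.65]'

```text
time: 19.77
position: [0.6222, -0.0055, 0.0247]
tool_rot: [1.0, -0.019, -0.0, -0.0]
ft_force: [-2.8, 0.4, 1.9]
grip_width: 0.015
grip_force: 1.6
```

Request:
arm_command --delta_rot '[[0,0,0],[0,0,0],[0,0,0]]' --delta_pos '[[0.0002,0,0],[0.0004,0,0],[0.0006,0,0]]' --gripper '[0.65,0.65,0.65]'

```text
time: 20.02
position: [0.6228, -0.0056, 0.0247]
tool_rot: [1.0, -0.019, -0.0, -0.0]
ft_force: [-4.1, 1.1, 2.4]
grip_width: 0.0154
grip_force: 1.7
```

Request:
arm_command --delta_rot '[[0,0,0],[0,0,0],[0,0,0]]' --delta_pos '[[0.0002,0,0],[0.0004,0,0],[0.0005,0,0]]' --gripper '[0.65,0.65,0.65]'

```text
time: 20.27
position: [0.6233, -0.0056, 0.0247]
tool_rot: [1.0, -0.019, -0.0, 0.0]
ft_force: [-4.0, -0.3, 1.9]
grip_width: 0.0148
grip_force: 1.7
```

Request:
arm_command --delta_rot '[[0,0,0],[0,0,0],[0,0,0]]' --delta_pos '[[0.0002,0,0],[0.0004,0,0],[0.0005,0,0]]' --gripper '[0.65,0.65,0.65]'

```text
time: 20.52
position: [0.6238, -0.0056, 0.0247]
tool_rot: [1.0, -0.019, -0.0, -0.0]
ft_force: [-4.3, -0.5, 2.2]
grip_width: 0.0153
grip_force: 1.7
```

Request:
arm_command --delta_rot '[[0,0,0],[0,0,0],[0,0,0]]' --delta_pos '[[0.0002,0,0],[0.0003,0,0],[0.0004,0,0]]' --gripper '[0.65,0.65,0.65]'

```text
time: 20.77
position: [0.624, -0.0056, 0.0247]
tool_rot: [1.0, -0.019, -0.0, -0.0]
ft_force: [-3.3, 0.6, 3.6]
grip_width: 0.0156
grip_force: 2.0
```

Request:
arm_command --delta_rot '[[0,0,0],[0,0,0],[0,0,0]]' --delta_pos '[[0.0002,0,0],[0.0003,0,0],[0.0004,0,0]]' --gripper '[0.65,0.65,0.65]'

```text
time: 21.02
position: [0.624, -0.0056, 0.0247]
tool_rot: [1.0, -0.019, -0.001, -0.0]
ft_force: [-5.0, -0.2, 3.8]
grip_width: 0.0149
grip_force: 2.6
```

Request:
arm_command --delta_rot '[[0,0,0],[0,0,0],[0,0,0]]' --delta_pos '[[0.0002,0,0],[0.0004,0,0],[0.0004,0,0]]' --gripper '[0.65,0.65,0.65]'

```text
time: 21.27
position: [0.624, -0.0056, 0.0247]
tool_rot: [1.0, -0.019, -0.001, -0.0]
ft_force: [-5.7, -0.1, 3.5]
grip_width: 0.0153
grip_force: 2.8
```

Request:
arm_command --delta_rot '[[0,0,0],[0,0,0],[0,0,0]]' --delta_pos '[[0.0002,0,0],[0.0004,0,0],[0.0005,0,0]]' --gripper '[0.65,0.65,0.65]'

```text
time: 21.52
position: [0.624, -0.0056, 0.0247]
tool_rot: [1.0, -0.019, -0.002, -0.0]
ft_force: [-5.9, -0.1, 4.5]
grip_width: 0.015
grip_force: 3.3
```

Request:
arm_command --delta_rot '[[0,0,0],[0,0,0],[0,0,0],[0,0,0]]' --delta_pos '[[0.0003,0,0],[0.0006,0,0],[0.0006,0,0],[0.0006,0,0]]' --gripper '[0.65,0.65,0.65,0.65]'

```text
time: 21.85
position: [0.624, -0.0055, 0.0246]
tool_rot: [1.0, -0.019, -0.002, -0.0]
ft_force: [-6.6, -1.2, 5.5]
grip_width: 0.0152
grip_force: 3.6
```

Force is rising with no movement at all, so the carrier is seated. I'll back straight off, rise, and check.

Request:
arm_command --delta_rot '[[0,0,0],[0,0,0],[0,0,0],[0,0,0],[0,0,0],[0,0,0],[0,0,0],[0,0,0],[0,0,0],[0,0,0],[0,0,0],[0,0,0]]' --delta_pos '[[-0.001,0,0],[-0.003,0,0],[-0.006,0,0],[-0.012,0,0],[-0.02,0,0],[-0.03,0,0],[-0.04,0,-0.01],[-0.045,0,-0.03],[-0.045,0,-0.06],[-0.045,0,-0.09],[-0.045,0,-0.09],[-0.045,0,-0.09]]' --gripper '[0.65,0.65,0.65,0.65,0.65,0.65,0.65,0.65,0.65,0.65,0.65,0.65]'

```text
time: 22.85
position: [0.5824, -0.0042, 0.1174]
tool_rot: [1.0, -0.019, 0.003, 0.0]
ft_force: [-0.8, -0.2, -0.1]
grip_width: 0.0151
grip_force: 0.0
```

```bash
python3 - <<'E'
from go import *
import pickle
snap('wrist');snap('wrist')
c=snap('wrist');s=snap('side');o=status.get_obs();print(o['position'],o['ft_force'],o['time'])
im=np.zeros((600,800,3),np.uint8)
im[:,:500]=cv2.resize(c['pixels'][:300,131:381],(500,600));im[:300,500:]=cv2.resize(s['pixels'][80:200,120:240],(300,300))
cv2.imwrite('pics/w6.png',im);pickle.dump(c,open('c6.pkl','wb'))
W=lambda x,y,z:np.r_[punch(x/1e3,y/1e3),z/1e3]
for n,p in(('slabrear@64',W(64,38,36)),('slabrearR',W(64,-38,36)),('plate',W(-21,0,46)),('flapedge0',W(0,37,23)),('flapedge0R',W(0,-37,23)),('pin',W(130,0,27))): print(n,((proj(c,p)-[131,0])*2).round())
E
```

```text
[ 0.57993639 -0.00378356  0.11367168] [ 0.33223775 -0.51350529 -0.17481417] 23.05
slabrear@64 [[147.  35.]]
slabrearR [[358.  35.]]
plate [[252. 275.]]
flapedge0 [[161. 218.]]
flapedge0R [[344. 218.]]
pin [[ 252. -157.]]
```

View pics/w6.png

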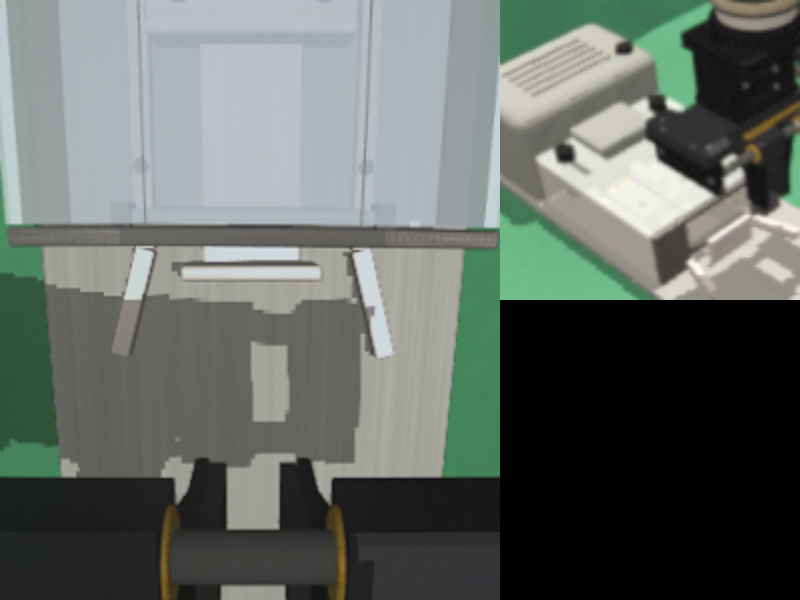

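The slab rear edge is straight at (252,33), giving a tag end at x ≈ 134, which matches the gauge estimate. The flap is shut at (252,210), the plate is outside at (252,270), and the gripper is clear.

```bash
python3 -c "
from rig import robot; print(robot.hand_in())"
```

```text
the job is handed in; nothing more can be done
None
```

The carrier is in the punch, pushed up against the back gauge with about 7 N at the wrist, with the flap shut behind it and the gripper clear. I couldn't see the switch pin directly; that it is pressed in is inferred from the force and the carrier's position. The job is handed in.

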